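# Hang the orange bracket on the empty slotted upright

## Task

Hang the orange bracket with the two dark tabs on the plywood upright whose slots are empty: pass both tabs through the two slots, then push the bracket down until it is fully home and the yellow sprung bar snaps shut above the tabs, and let go. Leave the grey bracket, which has no tabs, where it stands.

Things in the scene. Friction and masses are not known exactly. Their poses are not given: they have to be found in the camera images.
- bracket_grip (a point): Loose orange bracket; point in its upright middle rib (12 thick in y, x -30..31), 80 above the underside, 15 below the rib top: grip here from above. z up, +x to the tabs. Shelf 75 x 84; back plate's rear face at x 37.5. Two dark tabs, y -30 and 30, 14 wide, out to x 61: neck 12 high, z -30..-18, end hooking down to z -44; gap plate to hook 11.5, at hook tip 17.5. All mm
- slots (a point): Empty plywood upright, fixed, panel 10 thick, 122 wide, 148 high; front faces -x, z up. Point mid-panel at the slots' lower edge, 90 above the table. Slots 34 wide, 46 high (z 0..46), centred y -30 and 30. Home: bracket_grip at x -42.5, y 0, z 30 here, axes parallel, necks on the slot edges. All mm. A like upright, holding a blue tool holder, is taken
- catch (a joint): Travel (m) of the yellow sprung bar, 12 mm round, behind the empty upright's slots, axis 20 mm above their lower edge. 0 = shut; the entering tabs push it back along +x, about 0.011 with the bracket against the panel (3 N rising to 6 N). It rubs on the tabs' backs as the bracket is pushed down and springs to 0 above them once it is home
- plain_grip (a point): Loose grey bracket without tabs, otherwise the same shape and size: a bystander to leave alone. The point lies in its rib, 80 mm above its underside
Things that resemble listed ones, but are neither listed nor needed, are in the scene too. There is more than one size of the part that bears bracket_grip; the job needs the middle-sized.

How it is judged (in metres and radians):
On the way:
1. both tabs are through the slots of the empty upright, the yellow bar pushed back, the bracket not yet down (x of bracket_grip in the frame of slots between -0.053 and -0.035 m and z of bracket_grip in the frame of slots above 0.036 m and value of joint catch above 0.004 m), for 0.05 s.
At the end, for the whole second after the job is handed in: The orange bracket hangs by both tabs in the empty upright's slots, fully home (within 6 mm above its resting height), upright within 10 degrees and square to the panel within 14 degrees, the yellow bar sprung shut above the tabs (less than 5 mm open), and everything stays so (x of bracket_grip in the frame of slots between -0.052 and -0.033 m and y of bracket_grip in the frame of slots between -0.016 and 0.016 m and z of bracket_grip in the frame of slots between 0.022 and 0.036 m and angle between the z axis of bracket_grip and the z axis of slots, either way round below 0.18 rad and angle between the x axis of bracket_grip and the x axis of slots, either way round below 0.25 rad and value of joint catch below 0.005 m); the robot touches nothing.
It fails at once if the grey bracket is knocked or carried more than 40 mm away (distance of plain_grip from where it was at the start of the episode above 0.04 m).
It also fails if it takes over 42 s, if anything falls off the work surface, if the arm or the gripper's body presses on something with over 40 N, if the wrist force passes 120 N, or if a joint passes its speed limit or range.

## Robot

A 7-joint arm with a two-finger parallel gripper is mounted at the origin on the work surface. World frame = base frame: x ahead of the robot, y to its left, z up, the work surface at z = 0. Lengths are in mm, angles in rad, forces in N, time in s.
With the tool pointing down it reaches from about 400 to 875 mm from the base axis. Payload 4.4 kg.
Tool frame: the origin (TCP) lies midway between the tips of the shut fingers; the grasp point (between the pads) lies 19 mm behind it (ctrl.pinch_z is the distance from the TCP to the grasp point, in mm); z points along the fingers, y is the line along which they close (so a half turn about z gives the same grasp; the last joint's range is limited). The gripper opens to 85 mm and grips with 20 to 120 N. Pads are 22 mm wide; open, the fingers measure 114 mm over their backs; the gripper's body (76 mm by 85 mm) begins 54 mm behind the grasp point. The pads swing forward as they close: fully open they stand 13 mm farther back than shut.
Start: joints at [1.241, 0.628, 0.038, 1.517, -0.027, 0.996, -0.02], TCP at [169.516, -627.521, 231.313] pointing down, gripper open.
Joint ranges: [-3.06, 3.06], [-0.37, 2.12], [-1.25, 1.32], [0.18, 2.47], [-1.1, 4.24], [0.23, 1.98], [-2.94, 2.94]. Speed limits (rad/s): [2.57, 2.57, 3.14, 3.14, 3.14, 3.14, 3.14].

## Interface

Orientations are given as [roll, pitch, yaw] about the fixed x, y, z axes, in that order (R = Rz(yaw) Ry(pitch) Rx(roll)).
In Python, from cell import read_state, cams, order, ctrl gives the robot as it stands.
- The arm moves only by the tool move_arm, never from a script. Its argument "targets" is text: rows parted by semicolons, each of 7 numbers parted by spaces: the gripper's target within -1 to 1 (fully open at 1, half-way at 0, shut at -1), then the shift along the tool's x, y, z in cm, then the turn, a rotation vector about the tool's x, y, z in degrees. A call has 1 to 5 rows; each row shifts and turns the commanded pose from where the row before left it, along the tool's axes as they then stand; what a row does not reach is not made up. A row lasts 1/12 s, in which the tool goes at most 41.7 mm and 7.16 degrees, less where a joint would pass 70% of its speed; a pose out of reach is approached as far as the arm can. A call with a gripper value outside its range is refused whole. The fingers move at their own pace and stop on an object; the grip force is fixed at half the most. Time passes only in rows, so rows that do not move let the fingers close. It gives the time, the measured TCP pose, the force, the opening and the grip force at its end, in the units of the state.
- read_state(): the state, without advancing time (a new reading comes with each control period).
- cams.get_image(name): name is "scene" or "top" or "wrist"; returns a dict with "color" (400x640x3 uint8, red, green, blue), "fovy" (degrees; the focal length in pixels is half the picture's height over the tangent of half this angle, whatever the lens; pixels are square), "cx", "cy" (the principal point, pixels), "k1" (the pictures are not rectified: a ray, as slopes to the right and down, at radius r is drawn at 1 + k1 r^2 times it, then the intrinsics apply), "rvec" (rotation vector, rad) and "tvec" (3), from world to camera coordinates, as OpenCV has them. Camera axes: x right, y down, z forward; pixel columns grow to the right and rows downward; lengths in mm; the calibration is good to about 2 mm. A picture is of the moment at which its call begins. There is no depth.
- order.finish_job(): hands the job in; it is judged then, once.
The state is a dict: "clock": time; "qpos": joint angles; "qd": joint speeds; "tau": joint torques, N m; "eef_pos": TCP position; "tool_rot": TCP orientation; "force": force on the tool from outside, world axes, zero at the start; "torque": the same for the moment, N m; "width": finger opening in mm; "gripper_force": force on a finger pad.
Only numpy, scipy, OpenCV 4.12 (cv2) and the standard library are available. Lean on these libraries where they do the work, as an engineer would, in place of code of your own. Each camera call takes 0.05 s, during which the arm holds its last target. There are 200 camera calls.

## Working session

There is one attempt and no reset: what is moved stays moved. The work goes in short steps, Python scripts to look and compute and a tool call to move; the robot and the scene stay as the last step left them, time stands still between calls to the robot, and variables do not carry over. Pictures are saved under pics/ and viewed, at most 10 in all, crops included, and the job is handed in when it is done.

Besides the shell and the picture viewer there is one more tool, called after "Call:" in YAML: its name, and indented under it one key for each argument. move_arm: Moves the arm, as the interface text tells. Its arguments: {"type":"object","properties":{"targets":{"type":"string"}},"required":["targets"]}

```bash
mkdir -p pics; ls
python3 - <<'E'
from cell import read_state,cams
import cv2,pickle
s=read_state();print(s)
for n in("scene","top"):
    d=cams.get_image(n);pickle.dump(d,open(f"pics/{n}0.pkl","wb"))
    cv2.imwrite(f"pics/{n}0.png",d["color"][:,:,::-1]);print(n,{k:v for k,v in d.items() if k!="color"})
E
```

```text
pics
{'clock': 0.0, 'qpos': array([ 1.24119774,  0.62934883,  0.03843322,  1.51837366, -0.02698248,
        0.99628153, -0.02000712]), 'qd': array([ 2.00590972e-03, -1.17985501e-03, -7.17004579e-06, -6.56766076e-04,
       -1.50877769e-03, -6.82186061e-04,  1.43061186e-03]), 'tau': array([-2.54585466e-04, -5.63394392e+01,  1.22625455e+00, -1.93445724e+01,
        1.11501079e-02,  1.04790318e-02,  6.95254926e-06]), 'eef_pos': array([ 169.35264766, -626.90528045,  230.38536153]), 'tool_rot': array([-3.13969942e+00,  3.47624720e-05,  2.63807964e-01]), 'force': array([ 0.13778346, -0.21188381,  0.19594893]), 'torque': array([0.02095433, 0.00293008, 0.00614444]), 'gripper_force': 0.0, 'width': 85.42703160404264}
scene {'fovy': 51.226650476279055, 'cx': 318.4618907701859, 'cy': 200.3617627416558, 'k1': -0.01770297961409587, 'rvec': array([ 0.72369393,  2.55926926, -1.15530061]), 'tvec': array([ 394.4192611 ,  -53.85332573, 1383.00658906])}
top {'fovy': 54.47057427388938, 'cx': 320.4611682757653, 'cy': 197.39798137322646, 'k1': -0.07581523007542412, 'rvec': array([ 2.18947582, -2.1929756 ,  0.1273626 ]), 'tvec': array([ -75.98673718,  431.85641218, 1098.33936602])}
```

View pics/scene0.png

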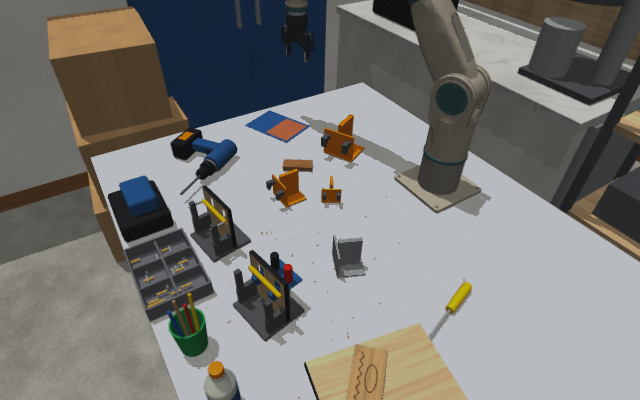

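View pics/top0.png

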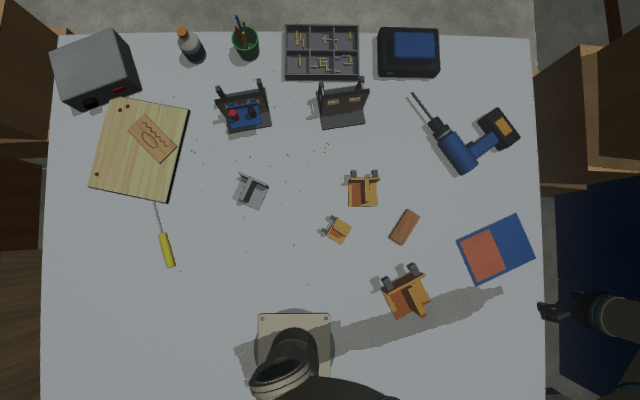

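In the scene view there are three orange brackets: large (top 406,293 / scene 342,140), medium (363,190 / 287,187) and small (337,230 / 331,190). The medium one fits the description. The upright at top (342,105) / scene (217,225) has empty slots; the one at (244,108) holds the blue tool holder. Next I'll confirm both in one enlarged crop.

```bash
cat > h.py <<'E'
import numpy as np,cv2,pickle
from scipy.optimize import least_squares
def cam(d):
    f=200/np.tan(np.radians(d["fovy"])/2);R=cv2.Rodrigues(np.array(d["rvec"]))[0];return f,R,np.array(d["tvec"])
def proj(d,P):
    f,R,t=cam(d);p=np.atleast_2d(P)@R.T+t;s=p[:,:2]/p[:,2:];r2=(s**2).sum(1,keepdims=True)
    return s*(1+d["k1"]*r2)*f+[d["cx"],d["cy"]]
def onz(d,uv,z):
    f,R,t=cam(d);m=(np.array(uv)-[d["cx"],d["cy"]])/f;s=m.copy()
    for _ in range(20): s=m/(1+d["k1"]*(s@s))
    r=R.T@np.r_[s,1];c=-R.T@t;return c+r*(z-c[2])/r[2]
def tri(ds,uvs):
    g=onz(ds[0],uvs[0],50)
    return least_squares(lambda P:np.concatenate([proj(d,P)[0]-u for d,u in zip(ds,uvs)]),g)
def ld(n):return pickle.load(open(f"pics/{n}.pkl","rb"))
def crop(d,x,y,w,h,W,H):
    return cv2.resize(d["color"][y:y+h,x:x+w,::-1],(W,H),interpolation=cv2.INTER_CUBIC)
E
python3 - <<'E'
from h import *
s,t=ld("scene0"),ld("top0")
a=crop(t,340,160,50,50,400,300*4//3)[:300*4//3]
# each 400x300 tile = 67x50 px at 6x
T=[crop(t,332,165,66,50,396,300),crop(t,310,77,66,50,396,300),crop(s,255,160,66,50,396,300),crop(s,184,182,72,78,277,300)]
T[3]=cv2.copyMakeBorder(T[3],0,0,0,119,cv2.BORDER_CONSTANT)
cv2.imwrite("pics/crops.png",np.vstack([np.hstack(T[:2]),np.hstack(T[2:])]))
E
```

```text
(no output)
```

View pics/crops.png

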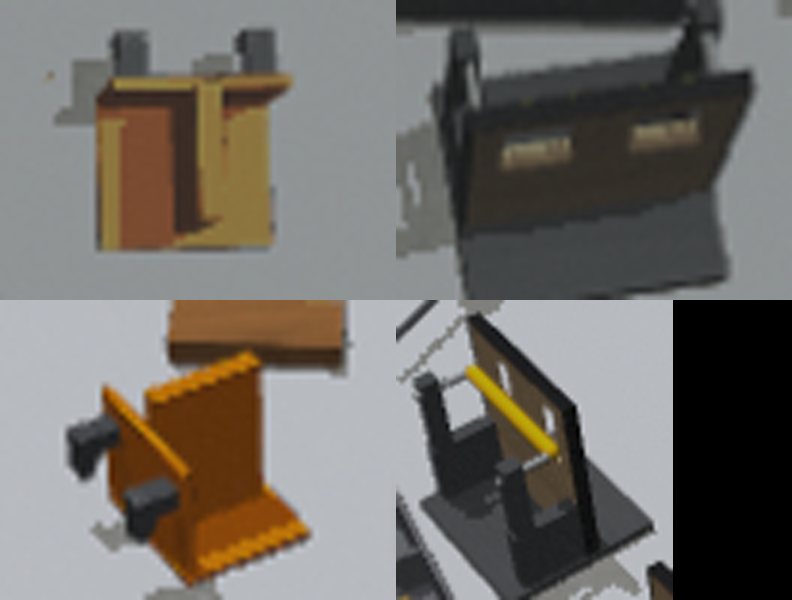

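The crop confirms the medium bracket with two tabs (top-left and lower-left tiles) and the empty two-slot upright (right-hand tiles). Next I'll fit both poses.

```bash
cat >> h.py <<'E'
def fit(obs,p0):
    # obs: (cam, model pt, uv); pose x,y,z,yaw
    def res(p):
        c,s=np.cos(p[3]),np.sin(p[3]);out=[]
        for d,m,uv in obs:
            P=[p[0]+c*m[0]-s*m[1],p[1]+s*m[0]+c*m[1],p[2]+m[2]]
            out.append(proj(d,P)[0]-uv)
        return np.concatenate(out)
    return least_squares(res,p0,x_scale=[10,10,10,.1],loss="soft_l1")
E
cat > m1.py <<'E'
from h import *
s,t=ld("scene0"),ld("top0")
A=lambda x,y:np.array([332+x/6,165+y/6])
B=lambda x,y:np.array([310+(x-396)/6,77+y/6])
C=lambda x,y:np.array([255+x/6,160+(y-300)/6])
D=lambda x,y:np.array([184+(x-396)/3.847,182+(y-300)/3.847])
br=[(t,(-37.5,42,-80),A(98,249)),(t,(-37.5,-42,-80),A(272,246)),
(t,(61,37,-18),A(111,31)),(t,(61,23,-18),A(148,31)),(t,(61,-23,-18),A(238,30)),(t,(61,-37,-18),A(275,30)),
(s,(37.5,42,-80),C(190,584)),(s,(-37.5,42,-80),C(308,540)),(s,(-30,0,15),C(254,354)),
(s,(61,-37,-18),C(68,430)),(s,(61,37,-18),C(160,490))]
up=[(t,(-5,47,0),B(502,169)),(t,(-5,13,0),B(572,161)),(t,(-5,-13,0),B(630,151)),(t,(-5,-47,0),B(698,141)),
(t,(-5,61,58),B(466,122)),(t,(-5,-61,58),B(748,90)),
(s,(5,-61,58),D(470,316)),(s,(5,61,58),D(568,408)),
(s,(5,-47,46),D(499,361)),(s,(5,-47,0),D(509,395)),(s,(5,13,46),D(545,404)),(s,(5,47,46),D(556,413))]
for n,o,z in(("bracket",br,80),("upright",up,90)):
    g=onz(t,o[0][2],z);r=fit(o,[g[0],g[1],z,0]);print(n,r.x.round(3));print((r.fun.reshape(-1,2)).round(1).tolist())
E
python3 m1.py
```

```text
bracket [ 4.44930e+02 -2.01115e+02  7.64030e+01  3.20000e-02]
[[0.4, 0.3], [-0.3, -0.2], [0.8, 0.1], [-0.4, -0.0], [0.8, -0.3], [-0.4, -0.5], [0.3, 0.4], [1.1, -0.9], [0.6, 0.1], [0.4, -0.5], [-3.0, 2.5]]
upright [ 6.9394e+02 -1.3888e+02  8.6686e+01  1.5900e-01]
[[-0.8, 0.4], [-0.4, 0.0], [-0.9, 0.3], [-0.2, 0.3], [1.0, 2.0], [-0.5, 0.7], [0.7, 1.3], [-0.7, 0.8], [-3.5, -4.4], [-3.5, -0.6], [-3.9, -4.2], [0.1, 0.2]]
```

Call:
move_arm:
  targets: "1 0 0 0 0 0 6.65; 1 0 0 0 0 0 6.65; 1 1.93 -2.78 0 0 0 0; 1 1.93 -2.78 0 0 0 0; 1 1.93 -2.78 0 0 0 0"

```text
clock: 0.52
eef_pos: [224.8, -541.1, 230.6]
tool_rot: [-3.141, 0.0, 0.03]
force: [0.9, -0.5, -0.2]
width: 85.1
gripper_force: 0.0
```

Call:
move_arm:
  targets: "1 1.93 -2.78 0 0 0 0; 1 1.93 -2.78 0 0 0 0; 1 1.93 -2.78 0 0 0 0; 1 1.93 -2.78 0 0 0 0; 1 1.93 -2.78 0 0 0 0"

```text
clock: 0.93
eef_pos: [317.3, -398.7, 231.1]
tool_rot: [-3.141, 0.0, 0.031]
force: [0.8, -0.5, -0.2]
width: 85.4
gripper_force: 0.0
```

Call:
move_arm:
  targets: "1 1.93 -2.78 0 0 0 0; 1 1.93 -2.78 0 0 0 0; 1 1.93 -2.78 0 0 0 0; 1 1.93 -2.78 0 0 0 0; 1 1.93 -2.78 0 0 0 0"

```text
clock: 1.35
eef_pos: [409.3, -256.7, 231.2]
tool_rot: [-3.141, 0.0, 0.032]
force: [0.2, -0.3, -0.9]
width: 85.5
gripper_force: 0.0
```

Call:
move_arm:
  targets: "1 1.93 -2.78 0 0 0 0; 1 1.93 -2.78 0 0 0 0; 1 0 0 0 0 0 0; 1 0 0 0 0 0 0"

```text
clock: 1.68
eef_pos: [446.6, -199.4, 231.0]
tool_rot: [-3.141, 0.0, 0.037]
force: [0.1, -0.8, 0.3]
width: 85.4
gripper_force: 0.0
```

Run:
```python
from cell import read_state,cams
import cv2,pickle
s=read_state();print(s["eef_pos"],s["tool_rot"],s["qpos"],s["clock"])
d=cams.get_image("wrist");pickle.dump(d,open("pics/w1.pkl","wb"))
print({k:v for k,v in d.items() if k!="color"})
cv2.imwrite("pics/w1.png",d["color"][:,:,::-1])
```

```text
[ 446.5947854  -199.38308219  231.03614513] [-3.14082662e+00  2.41182927e-04  3.67595477e-02] [ 0.31488157  0.40151039  0.06634951  1.95623265 -0.03750307  0.78552148
 -1.13153329] 1.6833
{'fovy': 59.29114253378867, 'cx': 324.1766515452473, 'cy': 199.6304024516345, 'k1': -0.07605775793884788, 'rvec': array([-2.10529446,  2.02627616,  0.29159284]), 'tvec': array([-215.7291196 ,  384.3229296 ,  501.85722597])}
```

View pics/w1.png

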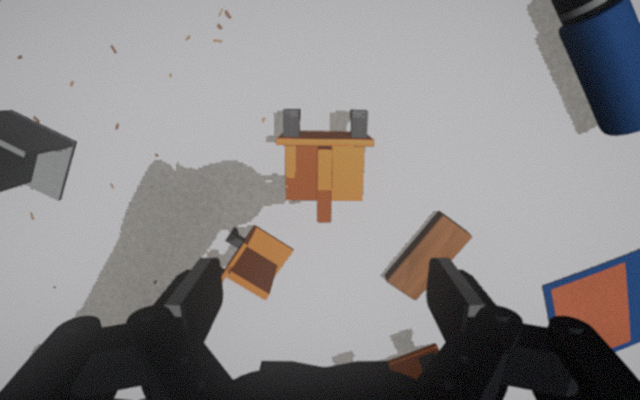

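```bash
cat > m2.py <<'E'
exec(open("m1.py").read().split("for n,o,z")[0])
w=ld("w1");f,R,T=cam(w);print("cam",-R.T@T, R.T@[0,0,1])
br=br[:-1]
wb=[(w,(-30,6,15),(317,222)),(w,(-30,-6,15),(331,222)),
(w,(61,37,-18),(284,109)),(w,(61,23,-18),(300,109)),(w,(61,-23,-18),(351,110)),(w,(61,-37,-18),(367,110))]
for o in(br,br+wb,wb):
    r=fit(o,[445,-201,80,0]);print(r.x.round(3),r.fun.reshape(-1,2).round(1).tolist())
E
python3 m2.py
```

```text
cam [ 517.96622127 -196.23110764  373.24012181] [-0.28141434 -0.01040092 -0.95952998]
[ 4.45331e+02 -2.01396e+02  7.49530e+01  2.80000e-02] [[0.4, 0.1], [-0.3, -0.2], [0.9, -0.0], [-0.3, -0.1], [0.9, -0.4], [-0.3, -0.5], [0.1, 0.7], [0.9, -0.5], [0.5, 0.5], [0.2, -0.2]]
[ 4.46284e+02 -1.99309e+02  7.71900e+01  2.40000e-02] [[-0.3, -0.3], [-1.0, -0.5], [0.3, -0.5], [-0.9, -0.6], [0.4, -0.8], [-0.8, -0.9], [0.1, 0.6], [1.0, -0.6], [0.5, 0.3], [0.2, -0.4], [0.1, -0.7], [0.3, -0.5], [-0.8, 0.4], [-0.7, 0.5], [1.1, 0.3], [1.1, 0.6]]
[ 4.46497e+02 -1.99140e+02  7.80720e+01  2.40000e-02] [[-0.1, -0.6], [0.1, -0.4], [-1.1, 0.2], [-1.0, 0.3], [1.0, 0.1], [1.0, 0.4]]
```

Call:
move_arm:
  targets: "1 0 0 3.4 0 0 0.7; 1 0 0 3.4 0 0 0; 1 0 0 3.4 0 0 0; 1 0 0 3.4 0 0 0; 1 0 0 3.4 0 0 0"

```text
clock: 2.15
eef_pos: [444.6, -203.6, 60.1]
tool_rot: [3.14, -0.0, 0.016]
force: [0.5, 0.1, -0.0]
width: 85.3
gripper_force: 0.0
```

Call:
move_arm:
  targets: "0 0 0 0 0 0 0; -1 0 0 0 0 0 0; -1 0 0 0 0 0 0; -1 0 0 0 0 0 0; -1 0 0 0 0 0 0"

```text
clock: 2.57
eef_pos: [447.1, -202.4, 63.5]
tool_rot: [3.14, -0.004, 0.019]
force: [-0.3, 0.7, 0.2]
width: 25.5
gripper_force: 0.0
```

Call:
move_arm:
  targets: "-1 0 0 0 0 0 0; -1 0 0 0 0 0 0; -1 0 0 0 0 0 0; -1 0 0 0 0 0 0; -1 0 0 0 0 0 0"

```text
clock: 2.98
eef_pos: [446.7, -201.9, 63.2]
tool_rot: [3.14, -0.003, 0.02]
force: [-0.4, 0.7, 8.3]
width: 11.6
gripper_force: 59.3
```

Call:
move_arm:
  targets: "-1 0 0 -1.6 0 0 0; -1 0 0 -2.4 0 0 0; -1 0 0 -2.4 0 0 -2; -1 0 0 0 0 0 -3; -1 0 0 0 0 0 -3"

```text
clock: 3.4
eef_pos: [446.9, -202.0, 127.7]
tool_rot: [3.139, -0.004, 0.162]
force: [-0.5, -0.2, -2.5]
width: 11.0
gripper_force: 58.8
```

Call:
move_arm:
  targets: "-1 2.4 -0.38 0 0 0 0; -1 2.4 -0.38 0 0 0 0; -1 2.4 -0.38 0 0 0 0; -1 2.4 -0.38 0 0 0 0; -1 2.4 -0.38 0 0 0 0"

```text
clock: 3.82
eef_pos: [562.0, -163.3, 126.2]
tool_rot: [3.141, -0.001, 0.159]
force: [0.1, -0.9, -1.8]
width: 11.0
gripper_force: 58.8
```

Call:
move_arm:
  targets: "-1 2.4 -0.38 0 0 0 0; -1 0 0 0 0 0 0; -1 0 0 0 0 0 0; -1 0 0 0 0 0 0"

```text
clock: 4.15
eef_pos: [583.1, -156.5, 125.5]
tool_rot: [3.141, 0.001, 0.159]
force: [-0.5, -0.7, -1.6]
width: 11.1
gripper_force: 58.8
```

Run:
```python
from cell import read_state,cams
from h import *
s=read_state();print(s["eef_pos"],s["tool_rot"],s["force"],s["width"],s["clock"])
for n in("scene","top","wrist"):
    d=cams.get_image(n);pickle.dump(d,open(f"pics/{n}2.pkl","wb"))
s,t,w=ld("scene2"),ld("top2"),ld("wrist2")
T=[crop(t,300,75,80,60,400,300),crop(w,0,0,640,400,400,250),crop(s,175,165,80,60,400,300),crop(s,175,195,80,60,400,300)]
T[1]=cv2.copyMakeBorder(T[1],0,50,0,0,cv2.BORDER_CONSTANT)
cv2.imwrite("pics/crops2.png",np.vstack([np.hstack(T[:2]),np.hstack(T[2:])]))
```

```text
[ 583.06985733 -156.45983372  125.47654011] [3.14148802e+00 1.46585552e-03 1.59032942e-01] [-0.47433316 -0.66960801 -1.61470043] 11.126840840730774 4.15
```

View pics/crops2.png

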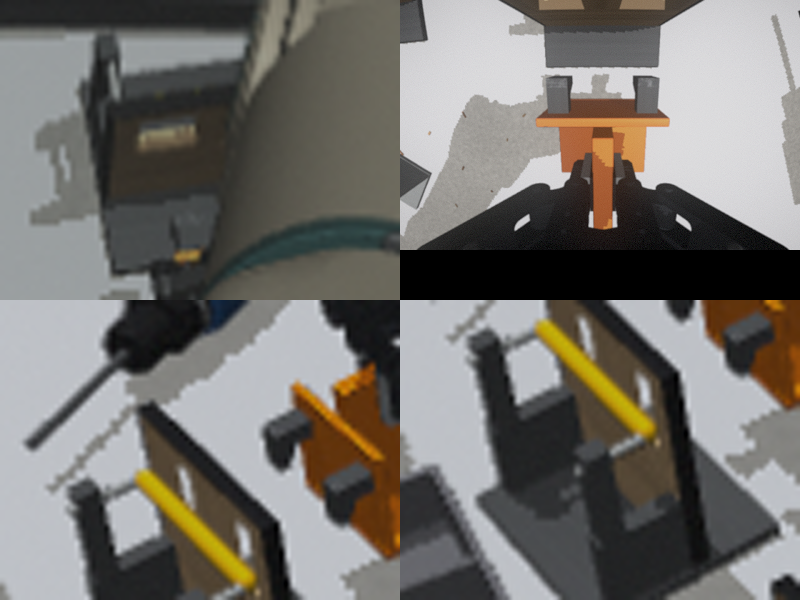

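The wrist view (top-right) shows the panel bottom and the lower edges of both slots just ahead of the tabs. I'll enlarge that part.

Run:
```python
from h import *
cv2.imwrite("pics/w2c.png",crop(ld("wrist2"),185,0,266,200,798,600))
```

```text
(no output)
```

View pics/w2c.png

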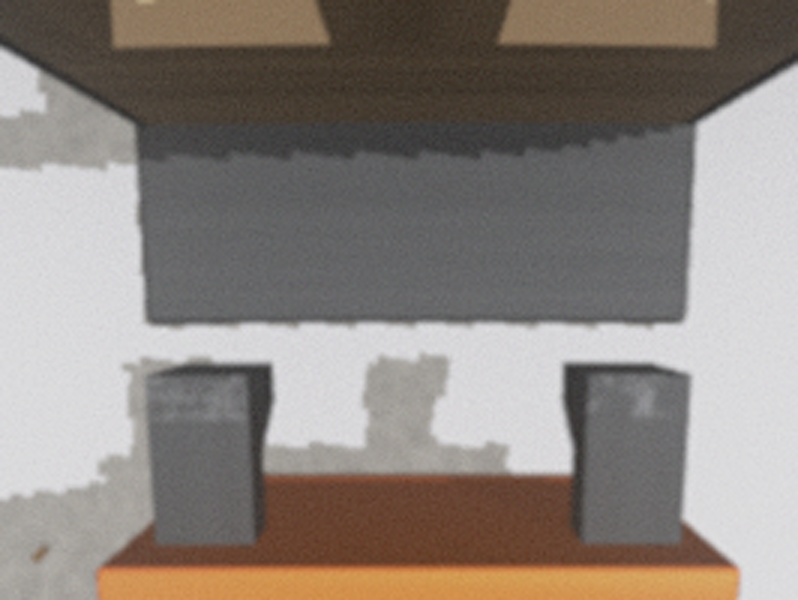

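Run:
```python
from h import *
w=ld("wrist2");W=lambda x,y:np.array([185+x/3,y/3])
up=[(w,(-5,47,0),W(112,47)),(w,(-5,13,0),W(330,46.5)),(w,(-5,-13,0),W(498,46.5)),(w,(-5,-47,0),W(716,47)),(w,(-5,61,-90+8),W(137,125)),(w,(-5,-61,-90+8),W(694,124))]
br=[(w,(61,37,-18),W(148,373)),(w,(61,23,-18),W(247,373)),(w,(61,-23,-18),W(587,374)),(w,(61,-37,-18),W(690,375)),(w,(37.5,42,15),W(98,566)),(w,(37.5,-42,15),W(738,567))]
ps=[]
for o,g in((up,[694,-139,90,.16]),(up[:4],[694,-139,90,.16]),(br,[583,-156,144,.16]),(br[:4],[583,-156,144,.16])):
    r=fit(o,g);ps.append(r.x);print(r.x.round(3),r.fun.reshape(-1,2).round(1).tolist())
```

```text
[ 6.94966e+02 -1.37965e+02  9.13120e+01  1.60000e-01] [[-0.5, 0.3], [-0.2, -0.8], [0.1, -0.8], [0.5, 0.2], [4.2, 0.6], [-4.6, 0.8]]
[ 6.95017e+02 -1.37957e+02  9.04890e+01  1.59000e-01] [[0.0, 0.5], [-0.0, -0.5], [0.0, -0.5], [-0.0, 0.5]]
[ 5.81346e+02 -1.56688e+02  1.20525e+02  1.56000e-01] [[10.4, -0.6], [7.4, -0.7], [-6.5, -0.6], [-10.8, -0.7], [-0.5, 2.4], [0.5, 2.8]]
[ 5.82528e+02 -1.56432e+02  1.40304e+02  1.56000e-01] [[-0.5, 0.1], [0.6, -0.1], [0.1, -0.0], [-0.2, 0.0]]
```

Call:
move_arm:
  targets: "-1 1.0 0 -0.3 0 0 0; -1 2 0 0 0 0 0; -1 1.5 0 0 0 0 0; -1 1.0 0 0 0 0 0; -1 0.8 0 0 0 0 0"

```text
clock: 4.72
eef_pos: [646.0, -146.6, 128.4]
tool_rot: [-3.141, 0.002, 0.158]
force: [-4.6, -0.7, 0.1]
width: 11.3
gripper_force: 59.1
```

Call:
move_arm:
  targets: "-1 0.4 0 0 0 0 0; -1 0.2 0 0 0 0 0; -1 0.1 0 0 0 0 0; -1 0 0 0 0 0 0"

```text
clock: 5.05
eef_pos: [651.6, -145.7, 128.0]
tool_rot: [-3.141, 0.003, 0.158]
force: [-5.5, -0.2, -0.2]
width: 11.3
gripper_force: 59.1
```

Call:
move_arm:
  targets: "-1 0.15 0 0 0 0 0; -1 0.1 0 0 0 0 0; -1 0 0 0 0 0 0"

```text
clock: 5.3
eef_pos: [653.7, -145.4, 127.9]
tool_rot: [-3.141, 0.004, 0.158]
force: [-6.4, -0.5, 0.2]
width: 11.2
gripper_force: 59.1
```

Call:
move_arm:
  targets: "-1 0.1 0 0 0 0 0; -1 0 0 0 0 0 0"

```text
clock: 5.47
eef_pos: [653.7, -145.3, 127.9]
tool_rot: [-3.141, 0.006, 0.158]
force: [-9.0, -0.5, 1.9]
width: 11.1
gripper_force: 59.5
```

Call:
move_arm:
  targets: "-1 0 0 0.4 0 0 0; -1 0 0 0.4 0 0 0; -1 0 0 0.4 0 0 0; -1 0 0 0.3 0 0 0"

```text
clock: 5.8
eef_pos: [653.8, -145.9, 112.9]
tool_rot: [-3.141, 0.005, 0.158]
force: [-8.6, -1.1, 2.7]
width: 11.0
gripper_force: 59.6
```

Call:
move_arm:
  targets: "-1 0 0 0.3 0 0 0; -1 0 0 0.3 0 0 0; -1 0 0 0.2 0 0 0; -1 0 0 0 0 0 0"

```text
clock: 6.13
eef_pos: [653.8, -145.6, 104.3]
tool_rot: [-3.141, 0.005, 0.158]
force: [-6.3, -0.9, -3.2]
width: 11.1
gripper_force: 58.9
```

Call:
move_arm:
  targets: "-1 0 0 0.2 0 0 0; -1 0 0 0.2 0 0 0; -1 0 0 0 0 0 0"

```text
clock: 6.38
eef_pos: [653.8, -145.7, 103.3]
tool_rot: [-3.141, 0.005, 0.158]
force: [-13.4, -0.1, 15.3]
width: 10.9
gripper_force: 61.4
```

Run:
```python
from cell import cams
from h import *
for n in("scene","wrist"):
    d=cams.get_image(n);pickle.dump(d,open(f"pics/{n}3.pkl","wb"))
s,w=ld("scene3"),ld("wrist3")
cv2.imwrite("pics/c3.png",np.hstack([crop(s,178,180,70,90,420,540),crop(w,170,0,300,400,375,540)]))
```

```text
(no output)
```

View pics/c3.png

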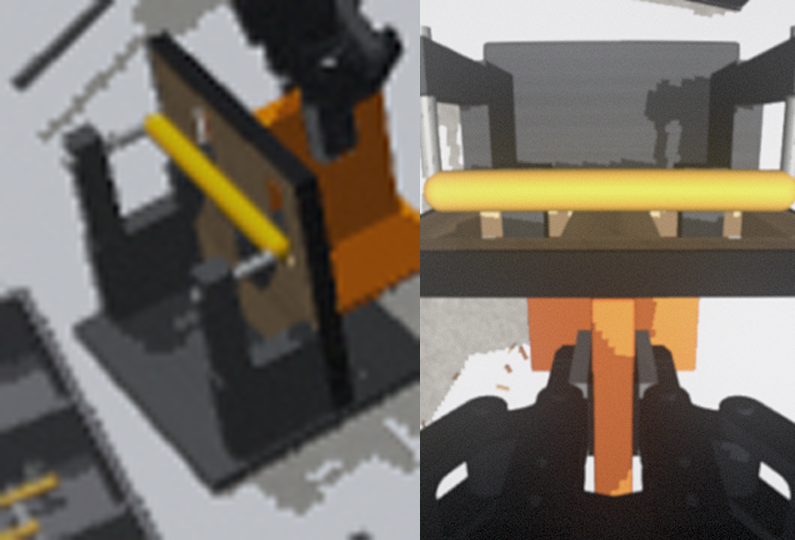

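The bar ends sit at scene (204,200) and (225,221), the same as when shut before insertion, and the tabs are below it. I'll ease the preload, release and retreat.

Call:
move_arm:
  targets: "-1 0 0 -0.15 0 0 0; -1 -0.05 0 0 0 0 0; 1 0 0 0 0 0 0; 1 0 0 0 0 0 0; 1 0 0 0 0 0 0"

```text
clock: 6.9
eef_pos: [658.0, -144.5, 103.5]
tool_rot: [3.141, -0.004, 0.159]
force: [0.5, 0.1, -0.2]
width: 47.0
gripper_force: 0.0
```

Call:
move_arm:
  targets: "1 0 0 0 0 0 0; 1 0 0 0 0 0 0; 1 0 0 -1 0 0 0; 1 0 0 -3 0 0 0; 1 0 0 -3 0 0 0"

```text
clock: 7.32
eef_pos: [655.5, -144.4, 172.8]
tool_rot: [-3.141, 0.003, 0.159]
force: [0.4, -0.1, -0.2]
width: 85.6
gripper_force: 0.0
```

Call:
move_arm:
  targets: "1 -2 0 -3 0 0 0; 1 -3 0 -2 0 0 0; 1 -3 0 0 0 0 0; 1 0 0 0 0 0 0; 1 0 0 0 0 0 0"

```text
clock: 7.73
eef_pos: [576.4, -158.1, 224.3]
tool_rot: [3.141, -0.001, 0.157]
force: [0.4, 0.6, 0.1]
width: 85.5
gripper_force: 0.0
```

Run:
```python
from cell import cams,read_state
from h import *
for n in("scene","wrist"):
    d=cams.get_image(n);pickle.dump(d,open(f"pics/{n}4.pkl","wb"))
s,w=ld("scene4"),ld("wrist4");print(read_state()["force"])
cv2.imwrite("pics/c4.png",np.hstack([crop(s,178,180,70,90,420,540),crop(w,170,0,300,400,375,540)]))
```

```text
[ 0.00576393  0.58419235 -0.37414776]
```

View pics/c4.png

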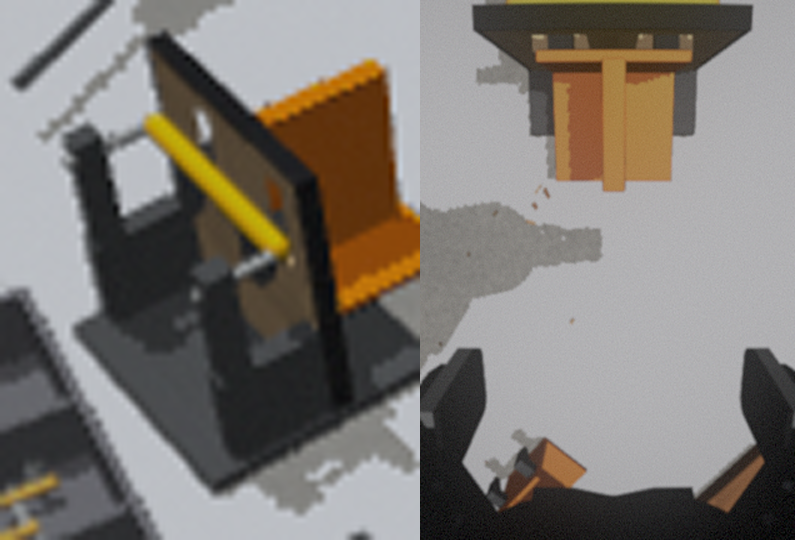

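The bracket hangs square against the panel with the bar shut, and the gripper is clear.

```bash
python3 -c "
from cell import order
print(order.finish_job())"
```

```text
the job is handed in; nothing more can be done
None
```

I hung the medium orange bracket by both tabs in the empty upright, pushed it home with the yellow bar snapped shut above the tabs, and left the grey bracket alone; the job is handed in at about 8 s, but no verdict came back.

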